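# Change over the reagent carrier

## Robot

A 6-joint arm with a two-finger parallel gripper is mounted at the origin on a cart in front of the work surface, level with it; the furniture and walls round the work are solid. World frame = base frame: x ahead of the robot, y to its left, z up, the work surface at z = 0. Lengths are in mm, angles in rad, forces in N, time in s.
With the tool pointing down it reaches from about 225 to 875 mm from the base axis. Payload 3.4 kg.
Tool frame: the origin (TCP) lies on the centre line of the jaws, within the pads' length; the fingertips stand 25 mm ahead of it and the grasp point (between the pads) lies 6 mm ahead of it; z points along the fingers, y is the line along which they close (so a half turn about z gives the same grasp; the last joint's range is limited). The gripper opens to 85 mm and grips with 20 to 120 N. Pads are 22 mm wide; open, the fingers measure 114 mm over their backs; the gripper's body (76 mm by 85 mm) begins 54 mm behind the grasp point. The pads swing forward as they close: fully open they stand 13 mm farther back than shut.
Start: joints at [-1.341, 0.276, 1.505, -0, 1.361, -0.121], TCP at [197.599, -540.017, 219.228] pointing down, gripper open.
Joint ranges: [-2.89, 2.89], [-0.75, 2.08], [0.22, 2.7], [-1.18, 4.32], [0.11, 2.71], [-2.7, 2.7]. Speed limits (rad/s): [2.57, 2.57, 3.14, 3.14, 3.14, 3.14].

## Interface

Orientations are given as a 3x3 rotation matrix whose columns are the frame's x, y, z axes.
In Python, from plant import r gives the robot as it stands. The module is installed in compiled form; this text tells all that it offers.
- The arm moves only by the tool send_rows, never from a script. Its argument "targets" is a list that holds one entry, the list of rows, each a list of 5 numbers: the shift along the tool's x, y, z in mm, then the turn about the tool's z in degrees, then the closure in counts, from 0 (fully open) to 255 (shut). A call has exactly 5 rows; each row is the pose to reach, as a shift and turn from the pose commanded when the call began, along the tool's axes at that moment; what a row does not reach only later rows make up. A row lasts 1/12 s, in which the tool goes at most 41.7 mm and 7.16 degrees, less where a joint would pass 70% of its speed; a pose out of reach is approached as far as the arm can. A call with a gripper value outside its range is refused whole. The fingers move at their own pace and stop on an object; "newtons" is the grip in N (left out, the last holds). Time passes only in rows, so rows that repeat a pose let the fingers close, or fill a call up. It gives the time, the measured TCP pose, the force, the opening and the grip force at its end, in the units of the state.
- r.get_obs(): the state, without advancing time (a new reading comes with each control period).
- r.snapshot(name): name is "side" or "top"; returns a dict with "frame" (400x640x3 uint8, red, green, blue), "fx", "fy", "cx", "cy" (pixels), "D" ([k1, k2, p1, p2, k3] as OpenCV has them; the pictures are not rectified), "pose" (4x4, takes a point from camera to world coordinates). Camera axes: x right, y down, z forward; pixel columns grow to the right and rows downward; lengths in mm; the calibration is good to about 2 mm. A picture is of the moment at which its call begins. There is no depth.
- r.close_job(): hands the job in; it is judged then, once.
The state is a dict: "clock": time; "joints": joint angles; "joint_velocities": joint speeds; "effort": joint torques, N m; "tool_pos": TCP position; "ee_rot": TCP orientation; "force": force on the tool from outside, world axes, zero at the start; "ft_torque": the same for the moment, N m; "opening": finger opening in mm; "grasp_force": force on a finger pad.
Only numpy, scipy, OpenCV 4.12 (cv2) and the standard library are available. Lean on these libraries where they do the work, as an engineer would, in place of code of your own. Each camera call takes 0.05 s, during which the arm holds its last target. There are 200 camera calls.

## Task

Change over the analyser's reagent carrier: take the used-up brown bottle out of the carrier and stand it in the steel spill tray, put the new brown bottle from the worktop in the place it leaves, and seat the small bottle and the vial, each in the empty insert bored to its size. All four must end upright and fully down on their seats; set each one down rather than dropping it, and do not disturb the tall white bottle in the carrier or the beaker.

Things in the scene. Friction and masses are not known exactly. Their poses are not given: they have to be found in the camera images.
- old_bottle_mid (a point): The used-up bottle: brown glass bottle with screw cap, 118 mm high: round body 60 mm diameter up to 78 mm, cap 32 mm diameter from there to the top (easily gripped from above by the cap). Point: on its axis half-way up, 59 mm above its foot; z up. At the start it stands in the carrier, in the 68 mm bore. Same make as the new one; only their places differ.
- new_bottle_mid (a point): The new bottle: brown glass bottle with screw cap, 118 mm high: round body 60 mm diameter up to 78 mm, cap 32 mm diameter from there to the top (easily gripped from above by the cap). Point: on its axis half-way up, 59 mm above its foot; z up. At the start it stands on the open worktop.
- small_bottle_mid (a point): Small clear reagent bottle with screw cap, 82 mm high: round body 43 mm diameter up to 54 mm, cap 25 mm diameter from there to the top. On the open worktop at the start. Point: on its axis half-way up, 41 mm above its foot; z up.
- vial_mid (a point): Small stoppered vial, 40 mm high: round body 23 mm diameter up to 27 mm, cap 21 mm diameter above. On the open worktop at the start. Point: on its axis half-way up, 20 mm above its foot; z up. Seated, only its upper 29 mm stand above the insert: grip it high, by the cap.
- wide_well_seat (a point): Place of the brown bottle: round bore 68 mm in diameter, 26 mm deep, with a 4 mm wide bevel round the mouth, in the middle of a white insert block 90 x 90 x 36 mm. Point: centre of the bore's black seat, 18 mm above the worktop; z up, x and y along the block's sides. Holds the used-up bottle at the start.
- medium_well_seat (a point): Place of the small bottle: round bore 51 mm in diameter, 18 mm deep, with a 4 mm wide bevel round the mouth, in the middle of a white insert block 90 x 90 x 36 mm. Point: centre of the bore's black seat, 26 mm above the worktop; z up, x and y along the block's sides. Empty at the start.
- small_well_seat (a point): Place of the vial: round bore 31 mm in diameter, 11 mm deep, with a 4 mm wide bevel round the mouth, in the middle of a white insert block 90 x 90 x 36 mm. Point: centre of the bore's black seat, 33 mm above the worktop; z up, x and y along the block's sides. Empty at the start.
- spill_tray_floor (a point): Shallow square stainless steel spill tray, fixed on the worktop, 112 x 112 mm outside, 106 x 106 mm inside, rim 21 mm high. Point: centre of its inner floor, 3 mm above the worktop; z up. (A wall cabinet hangs 750 mm above the rear part of the worktop: lifting the fingertips to 250 mm is enough and leaves the arm room.)
- buffer_bottle_mid (a point): Tall white bottle that stays in the carrier (grey tray 104 x 380 mm, fixed, holding four inserts in a row, 92 mm apart, in any order, tops 44 mm above the worktop), in the fourth insert: 135 mm high, body 62 mm diameter up to 89 mm, cap 33 mm. Loose. Point: half-way up its axis, 67.5 mm above its foot, which is 18 mm above the worktop.
- beaker_mid (a point): Empty glass beaker, a bystander on the open worktop, 53 mm diameter, 70 mm high, loose. Point: on its axis half-way up, 35 mm above its foot.
There are look-alikes about, which are no part of the job. What is shaped like the part that bears old_bottle_mid but orange or yellow is not meant.

How it is judged (in metres and radians):
At the end, for the whole second after the job is handed in: Upright (0.1 rad), released, at rest: used brown bottle on the spill tray's floor within 40 mm of its centre; new brown bottle, small bottle and vial on the seats of the wide, medium and small bores, within 9 mm of centre and 4 mm of full depth; white bottle within 12 mm of its start (horizontal distance between old_bottle_mid and spill_tray_floor below 0.04 m and z of old_bottle_mid in the frame of spill_tray_floor between 0.055 and 0.063 m and angle between each of old_bottle_mid, new_bottle_mid, small_bottle_mid, vial_mid, buffer_bottle_mid's own z axis and vertical below 0.1 rad and linear speed of each of old_bottle, new_bottle, small_bottle, vial below 0.02 m/s and horizontal distance between new_bottle_mid and wide_well_seat below 0.009 m and z of new_bottle_mid in the frame of wide_well_seat between 0.055 and 0.063 m and horizontal distance between small_bottle_mid and medium_well_seat below 0.009 m and z of small_bottle_mid in the frame of medium_well_seat between 0.037 and 0.045 m and horizontal distance between vial_mid and small_well_seat below 0.009 m and z of vial_mid in the frame of small_well_seat between 0.016 and 0.024 m and distance of buffer_bottle_mid from where it was at the start of the episode below 0.012 m); the robot touches nothing.
It fails at once if a bottle or the vial is let go in mid-air, more than about 3 cm above its place ((height (world z) of old_bottle_mid above 0.107 m and contact force between old_bottle and anything else below 0.001 N) or (height (world z) of new_bottle_mid above 0.107 m and contact force between new_bottle and anything else below 0.001 N) or (height (world z) of small_bottle_mid above 0.097 m and contact force between small_bottle and anything else below 0.001 N) or (height (world z) of vial_mid above 0.083 m and contact force between vial and anything else below 0.001 N)).
It fails at once if a bottle or the vial is knocked over (angle between any of old_bottle_mid, new_bottle_mid, small_bottle_mid, vial_mid's own z axis and vertical above 0.7 rad).
It fails at once if the tall white bottle is lifted or tipped out of its place (distance of buffer_bottle_mid from where it was at the start of the episode above 0.02 m or angle between buffer_bottle_mid's own z axis and vertical above 0.25 rad).
It fails at once if the beaker is pushed along or knocked over (distance of beaker_mid from where it was at the start of the episode above 0.03 m or angle between beaker_mid's own z axis and vertical above 0.4 rad).
It also fails if it takes over 99 s, if anything falls off the work surface, if the arm or the gripper's body presses on something with over 40 N, if the wrist force passes 120 N, or if a joint passes its speed limit or range.

## Working session

There is one attempt and no reset: what is moved stays moved. The work goes in short steps, Python scripts to look and compute and a tool call to move; the robot and the scene stay as the last step left them, time stands still between calls to the robot, and variables do not carry over. Pictures are saved under pics/ and viewed, at most 14 in all, crops included, and the job is handed in when it is done.

Besides the shell and the picture viewer there is one more tool, called in YAML: its name, and indented under it one key for each argument. send_rows: Moves the arm, as the interface text tells. Its arguments: {"type":"object","properties":{"targets":{"type":"array","items":{"type":"array","items":{"type":"array","items":{"type":"number"}}}},"newtons":{"type":"number"}},"required":["targets"]}

```bash
mkdir -p pics; python3 - <<'E'
from plant import r
import cv2,numpy as np,pickle
o=r.get_obs();print(o)
for n in("side","top"):
    s=r.snapshot(n);pickle.dump(s,open(n+"0.pkl","wb"));cv2.imwrite(f"pics/{n}0.png",s["frame"][:,:,::-1])
    print(n,{k:np.round(v,3).tolist() for k,v in s.items() if k!="frame"})
E
```

```text
{'clock': 0.0, 'joints': array([-1.34100296e+00,  2.76640924e-01,  1.50610917e+00,  2.47506885e-05,
        1.36072065e+00, -1.21034131e-01]), 'joint_velocities': array([ 1.87759121e-04, -1.53152324e-03,  7.80831081e-04, -1.18549052e-03,
       -3.27149174e-04,  9.47145394e-05]), 'effort': array([ 2.61163885e-03, -4.16766107e+01, -2.45806503e+01, -4.89240699e-05,
        1.10006778e-02, -7.42629169e-06]), 'tool_pos': array([ 197.47408953, -539.45055834,  218.32310008]), 'ee_rot': array([[ 9.39090476e-01,  3.43669775e-01, -4.04215895e-04],
       [ 3.43669921e-01, -9.39088718e-01,  1.83424247e-03],
       [ 2.50779111e-04, -1.86143648e-03, -9.99998236e-01]]), 'force': array([ 0.67044005, -0.15979938,  0.22566323]), 'ft_torque': array([-0.04739331,  0.0194742 , -0.02746658]), 'grasp_force': 0.0, 'opening': 85.12124889639945}
side {'fx': 364.986, 'fy': 364.986, 'cx': 320.474, 'cy': 202.079, 'D': [-0.056, 0.0, 0.0, 0.0, 0.0], 'pose': [[0.949, -0.157, 0.275, 334.195], [-0.317, -0.471, 0.824, -899.123], [-0.0, -0.868, -0.496, 606.597], [0.0, 0.0, 0.0, 1.0]]}
top {'fx': 474.687, 'fy': 474.687, 'cx': 321.411, 'cy': 199.895, 'D': [-0.033, 0.0, 0.0, 0.0, 0.0], 'pose': [[0.024, -0.993, 0.111, 435.206], [-1.0, -0.022, 0.017, -72.467], [-0.014, -0.112, -0.994, 1643.741], [0.0, 0.0, 0.0, 1.0]]}
```

View pics/side0.png

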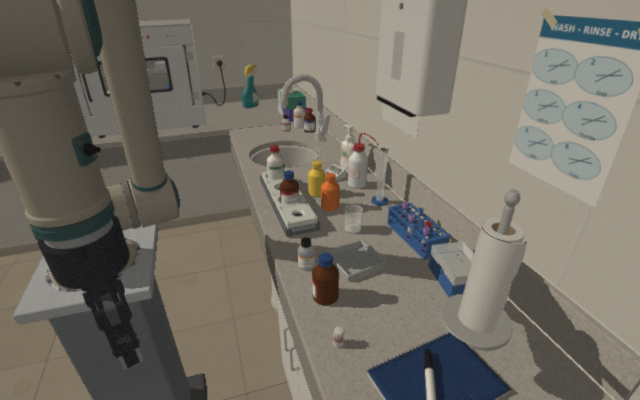

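View pics/top0.png

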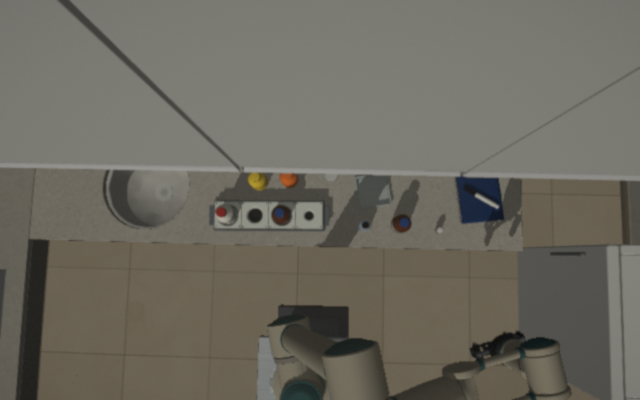

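The top view shows the carrier at rows 200–230, from left to right: the white bottle with red cap (227,214), an empty medium bore (255,215), the brown bottle with blue cap (282,214) and the small bore (309,215). On the worktop are the small bottle (364,226), the new brown bottle (402,223), the vial (440,231), the tray (374,190) and the beaker (331,175).

Things that could be taken for the bottles:
- Orange look-alike at (288,178).
- Yellow look-alike at (258,180).
- Brown bottle at the far sink, side view (309,121).
- White bottle on the worktop, side view (357,165).

My choices are old = (282,214) and new = (402,223). I'll check both in one close crop and measure.

```bash
cat > h.py <<'E'
import cv2,numpy as np,pickle
def rays(s,px):
    K=np.array([[s["fx"],0,s["cx"]],[0,s["fy"],s["cy"]],[0,0,1]]);D=np.array(s["D"],float)
    u=cv2.undistortPoints(np.array(px,float).reshape(-1,1,2),K,D).reshape(-1,2)
    P=np.array(s["pose"]);return P[:3,3],np.c_[u,np.ones(len(u))]@P[:3,:3].T
def onplane(s,px,z):
    o,d=rays(s,px);return (o+d*((z-o[2])/d[:,2])[:,None])[:,:2]
def proj(s,pts):
    K=np.array([[s["fx"],0,s["cx"]],[0,s["fy"],s["cy"]],[0,0,1]]);P=np.linalg.inv(s["pose"])
    return cv2.projectPoints(np.array(pts,float).reshape(-1,1,3),cv2.Rodrigues(P[:3,:3])[0],P[:3,3],K,np.array(s["D"],float))[0].reshape(-1,2)
E
python3 - <<'E'
from h import *
t=pickle.load(open("top0.pkl","rb"));s=pickle.load(open("side0.pkl","rb"))
a=cv2.resize(t["frame"][160:250,205:465],(800,277),interpolation=cv2.INTER_CUBIC)
b=cv2.resize(s["frame"][140:360,250:400],(0,0),fx=2,fy=2,interpolation=cv2.INTER_CUBIC)
b=cv2.rotate(s["frame"][140:360,240:410],cv2.ROTATE_90_COUNTERCLOCKWISE)
b=cv2.resize(b,(416,322),interpolation=cv2.INTER_CUBIC)
c=cv2.resize(s["frame"][215:355,280:447],(384,322),interpolation=cv2.INTER_CUBIC)
im=np.vstack([a,np.hstack([b,c])]);cv2.imwrite("pics/crop1.png",cv2.convertScaleAbs(im,alpha=1.5)[:,:,::-1])
def ref(img,s,name,z,px): print(name,np.round(onplane(s,[px],z)[0],1))
for n,z,p in [("buf",153,(227,213)),("med",44,(255,215)),("old",136,(281,214)),("small",44,(309,215.5)),("sb",82,(364,226)),("new",118,(403,223)),("vial",40,(440,231)),("tray",3,(374,190)),("beaker",35,(331,175)),("orange",118,(288,178)),("yel",118,(258,180))]: ref(0,t,n,z,p)
E
```

```text
buf [554.2 250.7]
med [558.3 178.7]
old [556.3  81.2]
small [560.7  -4.4]
sb [ 527.2 -187.8]
new [ 537.5 -310.2]
vial [ 518.4 -447.2]
tray [ 658.  -226.7]
beaker [702.4 -75.8]
orange [675.7  64.1]
yel [667.1 161.7]
```

View pics/crop1.png

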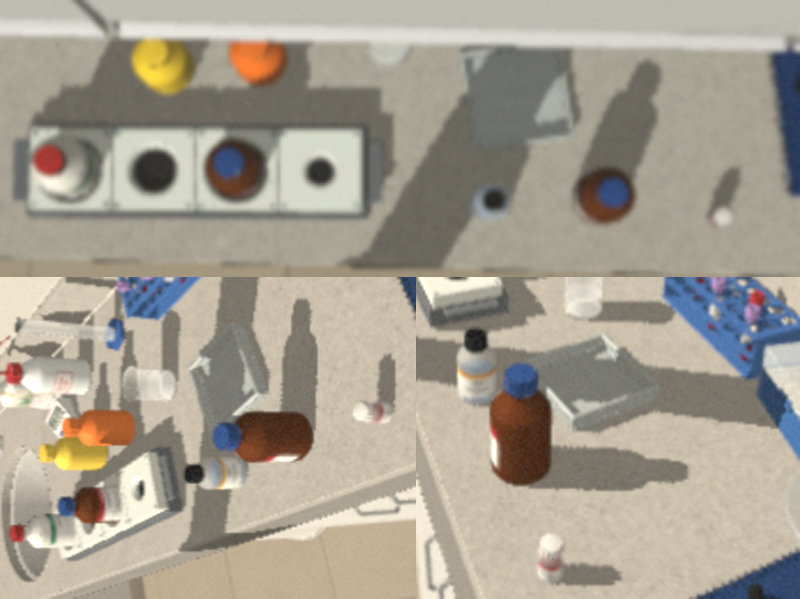

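The crop confirms it: brown body with blue cap at crop (228,160) sits in the third insert (old), and at (612,193) on the open worktop (new). Orange and yellow stand behind the carrier. The black-capped small bottle and white vial stand free, and the tray is turned by a few degrees. Now precise measuring, before the first move.

```bash
cat >> h.py <<'E'
def cen(s,kind,box,k=6):
    x0,y0,x1,y1=box;f=cv2.resize(s["frame"][y0:y1,x0:x1],None,fx=k,fy=k,interpolation=cv2.INTER_CUBIC).astype(int)
    R,G,B=f[...,0],f[...,1],f[...,2];v=f.max(2)
    m={"blue":(B>R+18)&(B>G+8),"red":(R>G+35)&(R>B+25),"dark":v<0.45*np.percentile(v,60),"white":(R+G+B)>0.5*((R+G+B).max()+np.median(R+G+B))}[kind].astype(np.uint8)
    n,l,st,c=cv2.connectedComponentsWithStats(m);i=1+np.argmax(st[1:,4])
    return (c[i]+.5)/k-.5+[x0,y0],(st[i,2:5]/[k,k,k*k])
def tri(a,pa,b,pb):
    o1,d1=rays(a,[pa]);o2,d2=rays(b,[pb]);d1,d2=d1[0],d2[0]
    t=np.linalg.lstsq(np.c_[d1,-d2],o2-o1,rcond=None)[0];p,q=o1+t[0]*d1,o2+t[1]*d2
    return (p+q)/2,np.linalg.norm(p-q)
E
python3 - <<'E'
from h import *
t=pickle.load(open("top0.pkl","rb"));s=pickle.load(open("side0.pkl","rb"))
for n,k,bt,bs,z in [("old","blue",(270,204,296,224),(278,168,300,184),116),("new","blue",(392,212,416,234),(314,250,340,270),98),
 ("sb","dark",(358,219,372,233),(296,234,316,248),68),("vial","white",(433,223,447,238),(328,322,350,352),20),("buf","red",(214,204,236,224),(266,144,284,156),130),
 ("medbore","dark",(243,204,268,226),None,33),("smbore","dark",(298,206,320,226),(288,206,306,220),39)]:
    p,st=cen(t,k,bt);print(n,"top",np.round(p,1),np.round(st),onplane(t,[p],z)[0].round(1),end=" ")
    if bs: q,st=cen(s,k,bs);print("side",np.round(q,1),np.round(st),onplane(s,[q],z)[0].round(1),tri(t,p,s,q))
    else: print()
# inserts
f=cv2.resize(t["frame"][190:240,200:335],None,fx=6,fy=6,interpolation=cv2.INTER_CUBIC);m=(f.min(2)>105).astype(np.uint8)
n,l,st,c=cv2.connectedComponentsWithStats(m)
for i in range(1,n):
    if st[i,4]>4000:
        pts=cv2.findNonZero((l==i).astype(np.uint8));b=cv2.boxPoints(cv2.minAreaRect(pts))/6+[200,190]-.42
        w=onplane(t,b,44);print("ins",st[i,4]/36,w.mean(0).round(1),w.round(0).tolist())
# tray corners read from crop (px/scale)
cs=np.array([[465,50],[568,44],[576,133],[479,147]])/800*260+[205,160];print("tray top",onplane(t,cs,21).round(0).tolist())
ss=np.array([[540,357],[602,335],[660,383],[578,430]])-[416,277];ss=ss*np.array([167/384,140/322])+[280,215];print("tray side",onplane(s,ss,21).round(0).tolist(),onplane(s,ss,21).mean(0))
E
```

```text
old top [278.8 212.3] [ 9.  9. 66.] [563.2  90.4] side [287.9 174.6] [10.  9. 72.] [564.4 111.1] (array([560.91875203,  89.54450837, 126.41709212]), np.float64(2.779374934676889))
new top [404. 222.] [10.  9. 67.] [ 542.1 -316.5] side [325.  259.3] [ 14.  15. 178.] [ 545.  -299.6] (array([ 540.53248723, -314.38031426,  110.43414374]), np.float64(1.4251459649721916))
sb top [365.2 224.4] [ 6.  5. 24.] [ 533.3 -192.7] side [305.7 242. ] [ 9.  9. 66.] [ 533.9 -184. ] (array([ 532.31978263, -192.11067089,   74.02791373]), np.float64(1.3063996449506778))
vial top [439.6 230.4] [ 5.  4. 16.] [ 521.6 -450.4] side [337.2 330.5] [ 9.  9. 51.] [ 526.1 -430.6] (array([ 520.26698323, -445.86009046,   39.04099303]), np.float64(0.7390033898343056))
buf top [220.4 211.6] [10. 10. 71.] [560.  277.4] side [273.9 148.4] [ 9.  8. 58.] [563.  309.3] (array([557.60279085, 274.40900972, 143.72672282]), np.float64(2.4695046990428215))
medbore top [254.6 215.2] [ 14.  13. 142.] [558.3 181.8] 
smbore top [308.5 215.5] [ 8.  8. 48.] [561.2  -2.7] side [297.3 214.2] [ 7.  2. 13.] [560.7  -3.9] (array([561.18169939,  -2.63410785,  38.16494275]), np.float64(0.1998143027251434))
ins 1603.638888888889 [559.7 135.6] [[511.0, 317.0], [601.0, 321.0], [608.0, -47.0], [518.0, -48.0]]
tray top [[702.0, -163.0], [711.0, -278.0], [611.0, -288.0], [593.0, -180.0]]
tray side [[612.0, -179.0], [697.0, -162.0], [721.0, -265.0], [606.0, -306.0]] [ 659.06980687 -227.78442535]
```

Old bottle at (561,90), new at (540,-314), small at (532,-192), vial at (520,-446). Medium bore at (558,182), wide at (560,90), small bore at (561,-3), and tray at (657,-227). First I turn the tool by -70° so the jaws close along world x, while moving towards the carrier.

send_rows:
  targets:
    - [[30,-25,0,-7,0],[60,-50,0,-14,0],[90,-75,0,-21,0],[120,-100,0,-28,0],[150,-125,0,-35,0]]
  newtons: 40

```text
clock: 0.52
tool_pos: [295.8, -369.2, 218.8]
ee_rot: [[0.568, 0.823, -0.0], [0.823, -0.568, 0.001], [0.001, -0.001, -1.0]]
force: [0.7, -1.3, 0.4]
opening: 85.2
grasp_force: 0.0
```

send_rows:
  targets:
    - [[39,-3,0,-7,0],[78,-6,0,-14,0],[117,-9,0,-21,0],[156,-12,0,-28,0],[195,-15,0,-35,0]]

```text
clock: 0.93
tool_pos: [395.1, -200.6, 219.0]
ee_rot: [[-0.007, 1.0, -0.0], [1.0, 0.007, 0.0], [0.0, -0.0, -1.0]]
force: [0.2, 0.2, 0.1]
opening: 85.4
grasp_force: 0.0
```

send_rows:
  targets:
    - [[34,20,0,0,0],[68,40,0,0,0],[102,60,0,0,0],[136,80,0,0,0],[170,100,0,0,0]]

```text
clock: 1.35
tool_pos: [494.8, -30.4, 219.0]
ee_rot: [[-0.002, 1.0, -0.0], [1.0, 0.002, -0.0], [-0.0, -0.0, -1.0]]
force: [0.4, -0.1, 0.8]
opening: 85.7
grasp_force: 0.0
```

send_rows:
  targets:
    - [[32,17,0,0,0],[64,34,0,0,0],[96,51,0,0,0],[121,66,0,0,0],[121,66,0,0,0]]

```text
clock: 1.77
tool_pos: [562.7, 93.5, 218.3]
ee_rot: [[-0.006, 1.0, 0.001], [1.0, 0.006, 0.003], [0.003, 0.001, -1.0]]
force: [1.2, -0.4, 0.0]
opening: 85.6
grasp_force: 0.0
```

send_rows:
  targets:
    - [[-1,0,25,0,0],[-1,0,50,0,0],[-1,0,70,0,0],[-1,0,85,0,0],[-1,0,90,0,0]]

```text
clock: 2.18
tool_pos: [557.8, 87.1, 126.2]
ee_rot: [[-0.002, 1.0, -0.006], [1.0, 0.002, -0.001], [-0.001, -0.006, -1.0]]
force: [-0.0, 0.4, -0.0]
opening: 85.6
grasp_force: 0.0
```

send_rows:
  targets:
    - [[0,0,0,0,0],[0,0,0,0,0],[0,0,0,0,0],[0,0,0,0,0],[0,0,0,0,0]]

```text
clock: 2.6
tool_pos: [561.0, 87.7, 130.3]
ee_rot: [[-0.002, 1.0, 0.002], [1.0, 0.002, -0.0], [-0.0, 0.002, -1.0]]
force: [-0.4, 0.1, 1.2]
opening: 85.4
grasp_force: 0.0
```

```bash
python3 - <<'E'
from plant import r
import cv2,pickle,numpy as np
o=r.get_obs();print(o["tool_pos"],o["force"])
s=r.snapshot("side");t=r.snapshot("top")
a=cv2.resize(s["frame"][120:240,250:350],(500,600),interpolation=cv2.INTER_CUBIC)
b=cv2.resize(t["frame"][180:240,255:285+25],(300,327))
im=np.zeros((600,800,3),np.uint8);im[:,:500]=a;im[:327,500:]=b
cv2.imwrite("pics/g1.png",im[:,:,::-1])
E
```

```text
[560.95955577  87.68573868 130.29218922] [-0.36482481  0.09508374  1.15521046]
```

View pics/g1.png

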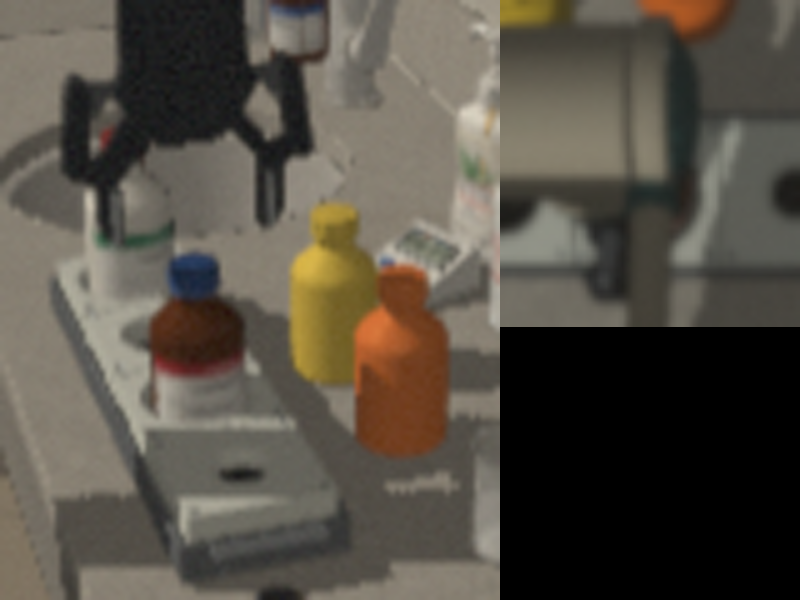

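The gripper, with tips at px (272,167) and (304,165), looks higher than the cap at (289,174). I'll check that against the projection.

```bash
python3 - <<'E'
from h import *
s=pickle.load(open("side0.pkl","rb"));t=pickle.load(open("top0.pkl","rb"))
for n,p in [("tipL",(561-50,88,118)),("tipR",(561+50,88,118)),("tip105",(561-50,88,105)),("captop",(561,88,136)),("capbot",(561,88,96)),("foot front",(560,59,44)),("smallbore",(561,-3,44)),("bore rim corner near",(516,-48,44)),("corner far R",(606,-48,44)),("medbore",(558,182,44)),
  ("newcaptop",(540.5,-314,118)),("newfoot",(540.5,-314,0)),("sbtop",(532,-192,82)),("vialtop",(520,-446,40)),("vialfoot",(520,-446,0))]:
    print(n,proj(s,[p])[0].round(1),proj(t,[p])[0].round(1))
E
```

```text
tipL [272.6 179.6] [279.  228.4]
tipR [304.3 175. ] [280.  197.6]
tip105 [272.9 183.4] [279.4 228.6]
captop [288.4 171.9] [278.9 212.5]
capbot [289.  183.7] [280.2 213.5]
foot front [291.7 202.7] [290.3 215.3]
smallbore [297.3 212.6] [308.6 215.4]
bore rim corner near [286.1 223.1] [321.6 229. ]
corner far R [316.4 217.7] [322.2 202.5]
medbore [281.9 185.6] [254.  215.1]
newcaptop [325.3 256.4] [404.2 222.1]
newfoot [325.  296.9] [398.8 224.3]
sbtop [305.7 239.3] [365.3 224.6]
vialtop [337.3 330.2] [439.6 230.5]
vialfoot [336.8 343.9] [436.9 231.1]
```

```bash
python3 - <<'E'
from h import *
from plant import r
s0=pickle.load(open("side0.pkl","rb"));t0=pickle.load(open("top0.pkl","rb"))
print("start tip mid",proj(s0,[(197.6,-540,207)]),proj(s0,[(197.6,-540,273)]),proj(t0,[(197.6,-540,207)]),proj(t0,[(197.6,-540,273)]))
o=r.get_obs();s=r.snapshot("side");print(o["clock"],o["tool_pos"].round(1),o["joints"].round(3),np.abs(np.array(s["pose"])-s0["pose"]).max())
a=cv2.resize(s["frame"][140:220,250:330],(480,480),interpolation=cv2.INTER_CUBIC);b=cv2.resize(s0["frame"][230:390,50:180],(320,394))
im=np.zeros((480,800,3),np.uint8);im[:,:480]=a;im[:394,480:]=b
for p in proj(s,[(511,88,118),(611,88,118),(561,88,178)]): cv2.circle(im,tuple(int(v) for v in (p-[250,140])*6),3,(255,0,255),-1)
p=(proj(s0,[(197.6,-540,207)])[0]-[50,230])*2.46+[480,0];cv2.circle(im,tuple(int(v) for v in p),3,(255,0,255),-1)
cv2.imwrite("pics/g2.png",cv2.convertScaleAbs(im,alpha=1.4)[:,:,::-1])
E
```

```text
start tip mid [[131.11706807 357.27529305]] [[116.09469526 321.44588975]] [[484.69933096 337.61415253]] [[492.3312843  341.71610109]]
2.7 [560.6  87.7 129.9] [ 0.033  0.328  1.662 -0.     1.15   0.031] 0.0
```

View pics/g2.png

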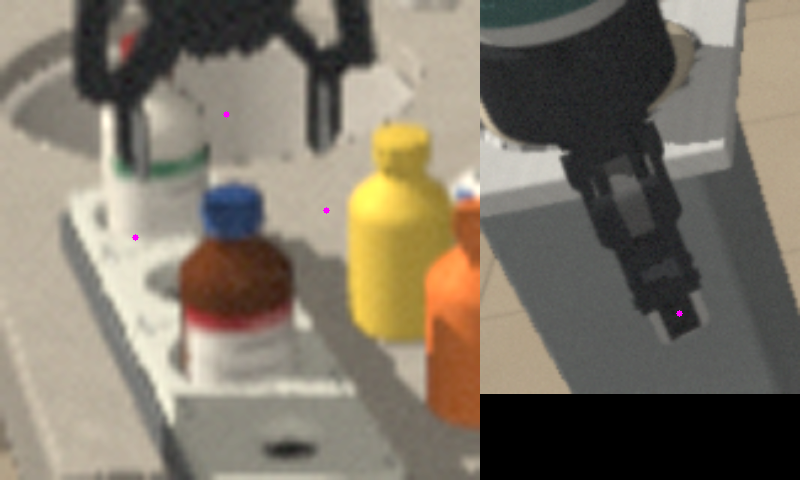

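The picture shows the gripper about 12 px (roughly 40 mm) higher than the state says, while the start pose agreed. I'll lower 20 mm, which is safe because the open jaws clear the body, and see how the picture changes.

send_rows:
  targets:
    - [[0,0,5,0,0],[0,0,10,0,0],[0,0,15,0,0],[0,0,20,0,0],[0,0,20,0,0]]

```text
clock: 3.17
tool_pos: [559.2, 87.7, 107.6]
ee_rot: [[-0.002, 1.0, -0.003], [1.0, 0.002, -0.0], [-0.0, -0.003, -1.0]]
force: [0.2, -0.5, 0.1]
opening: 85.5
grasp_force: 0.0
```

```bash
python3 - <<'E'
from h import *
from plant import r
o=r.get_obs();s=r.snapshot("side");t=r.snapshot("top");print(o["clock"],o["tool_pos"].round(1),o["joints"].round(3),o["force"])
a=cv2.resize(s["frame"][110:220,240:350],(600,600),interpolation=cv2.INTER_CUBIC)
k=600/110
for p in proj(s,[(511,88,85),(611,88,85),(561,88,170)]): cv2.circle(a,tuple(int(v) for v in (p-[240,110])*k),3,(255,0,255),-1)
b=cv2.resize(t["frame"][180:280,250:320],(200,286));im=np.zeros((600,800,3),np.uint8);im[:,:600]=a;im[:286,600:]=b
cv2.imwrite("pics/g3.png",cv2.convertScaleAbs(im,alpha=1.4)[:,:,::-1])
E
```

```text
3.1667 [559.2  87.7 107.6] [ 0.033  0.348  1.693 -0.     1.104  0.031] [ 0.17959572 -0.47608642  0.06631495]
```

View pics/g3.png

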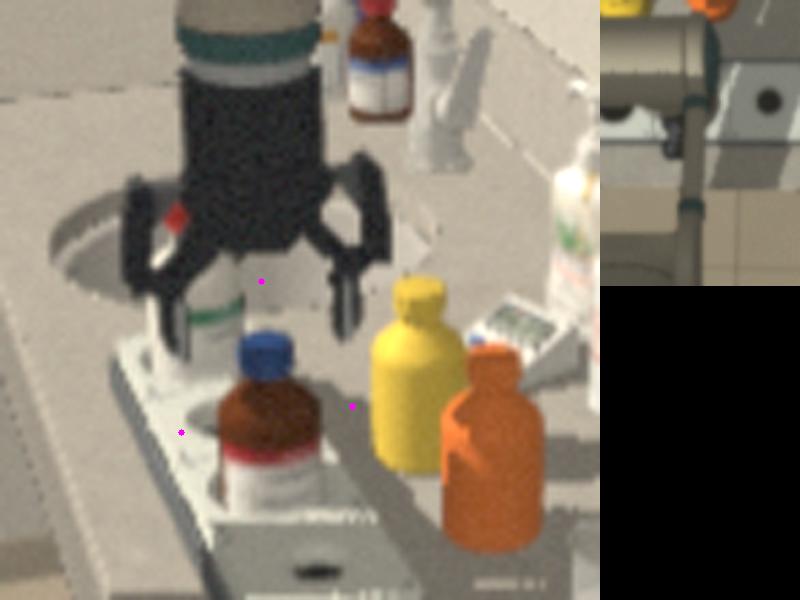

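The image shows the tips only at cap-top height (row about 175), though the state says 20–40 mm lower. A gentle closing, raised by 20 mm, will tell which is true: 32 mm opening means the cap is between the pads, 0 means I am above it.

send_rows:
  targets:
    - [[0,0,-10,0,0],[0,0,-20,0,0],[0,0,-20,0,100],[0,0,-20,0,160],[0,0,-20,0,160]]
  newtons: 20

```text
clock: 3.68
tool_pos: [560.5, 87.7, 129.8]
ee_rot: [[-0.002, 1.0, 0.001], [1.0, 0.002, -0.0], [-0.0, 0.001, -1.0]]
force: [-0.7, 0.2, -0.4]
opening: 51.7
grasp_force: 0.0
```

send_rows:
  targets:
    - [[0,0,0,0,220],[0,0,0,0,220],[0,0,0,0,220],[0,0,0,0,220],[0,0,0,0,220]]

```text
clock: 4.1
tool_pos: [560.2, 87.7, 129.0]
ee_rot: [[-0.002, 1.0, -0.0], [1.0, 0.002, -0.0], [-0.0, -0.0, -1.0]]
force: [0.4, -0.6, -0.1]
opening: 11.8
grasp_force: 0.0
```

The jaws closed to 12 mm on nothing, so the tool is not where the state says relative to the bottle. I'll look with the jaws closed, in both views.

```bash
python3 - <<'E'
from h import *
from plant import r
o=r.get_obs();s=r.snapshot("side");t=r.snapshot("top")
pickle.dump((s,t),open("c1.pkl","wb"))
a=cv2.resize(s["frame"][100:210,250:330],(436,600),interpolation=cv2.INTER_CUBIC)
b=cv2.resize(t["frame"][170:300,240:320],(364,592),interpolation=cv2.INTER_CUBIC);im=np.zeros((600,800,3),np.uint8);im[:,:436]=a;im[:592,436:]=b
cv2.imwrite("pics/g4.png",cv2.convertScaleAbs(im,alpha=1.6)[:,:,::-1])
E
```

```text
(no output)
```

View pics/g4.png

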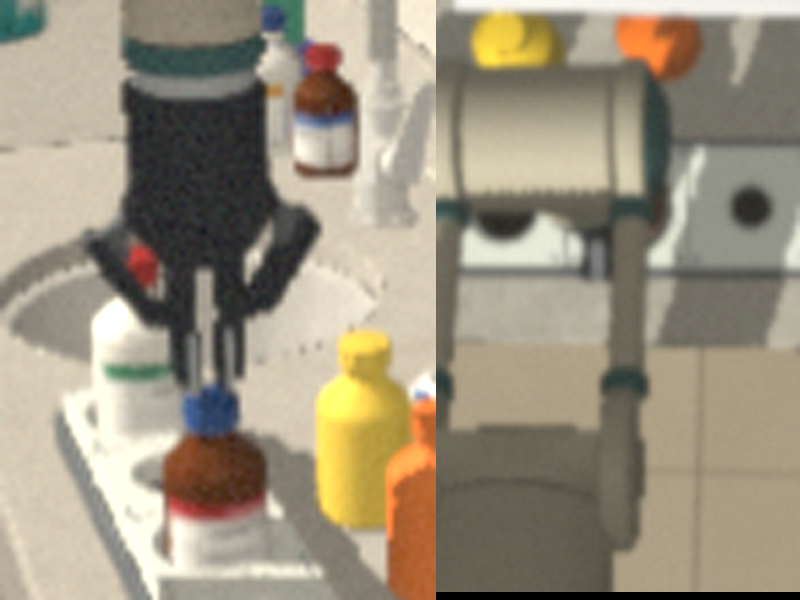

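```bash
python3 - <<'E'
from h import *
s,t=pickle.load(open("c1.pkl","rb"))
for q in [(266.5,144),(268,147)]:
  for p in [(275.4,230.4),(275.4,228),(277,229)]: print(q,p,tri(t,p,s,q))
# wrist ring (teal) centres at both ends in side: bottom edge ring
print("teal ring side",tri(t,(275.4,214),s,(285.5,108)))
E
```

```text
(266.5, 144) (275.4, 230.4) (array([499.70564637,  86.15762263, 233.9260544 ]), np.float64(1.1226578015493502))
(266.5, 144) (275.4, 228) (array([503.39296244,  86.97449453, 233.52293543]), np.float64(5.881824730808294))
(266.5, 144) (277, 229) (array([501.45897883,  81.73133135, 235.52972472]), np.float64(3.809210157956616))
(268, 147) (275.4, 230.4) (array([501.82066628,  87.00080393, 224.06939815]), np.float64(4.499627835907195))
(268, 147) (275.4, 228) (array([505.54071563,  87.84396142, 223.62598716]), np.float64(2.5494489215954736))
(268, 147) (277, 229) (array([503.58020757,  82.55362285, 225.70835115]), np.float64(0.48069548243638166))
teal ring side (array([548.76272896,  74.48201846, 335.80519235]), np.float64(18.116925250918364))
```

Triangulating the knuckle (side 267,145 / top 275,230) gives y≈86. The tips are at z≈137, about 33 mm above what the state implies, so the plan position is right and only the height is off. I'll open, go 37 mm lower (the palm stays clear either way) and close gently.

send_rows:
  targets:
    - [[0,0,0,0,0],[0,0,0,0,0],[0,0,0,0,0],[0,0,0,0,0],[0,0,0,0,0]]

```text
clock: 4.62
tool_pos: [560.3, 87.7, 129.2]
ee_rot: [[-0.002, 1.0, 0.0], [1.0, 0.002, -0.0], [-0.0, 0.0, -1.0]]
force: [0.0, 0.8, -0.2]
opening: 71.5
grasp_force: 0.0
```

send_rows:
  targets:
    - [[0,0,10,0,0],[0,0,20,0,0],[0,0,30,0,0],[0,0,37,0,0],[0,0,37,0,0]]

```text
clock: 5.03
tool_pos: [558.4, 87.6, 89.6]
ee_rot: [[-0.002, 1.0, -0.005], [1.0, 0.002, -0.0], [-0.0, -0.005, -1.0]]
force: [-0.7, 0.5, -0.8]
opening: 85.7
grasp_force: 0.0
```

send_rows:
  targets:
    - [[0,0,0,0,100],[0,0,0,0,150],[0,0,0,0,200],[0,0,0,0,220],[0,0,0,0,220]]

```text
clock: 5.45
tool_pos: [560.8, 87.7, 92.7]
ee_rot: [[-0.002, 1.0, 0.001], [1.0, 0.002, -0.0], [-0.0, 0.001, -1.0]]
force: [0.1, 0.3, -0.0]
opening: 31.7
grasp_force: 22.0
```

send_rows:
  targets:
    - [[0,0,0,0,220],[0,0,0,0,220],[0,0,0,0,220],[0,0,0,0,220],[0,0,0,0,220]]

```text
clock: 5.87
tool_pos: [560.9, 87.7, 92.7]
ee_rot: [[-0.002, 1.0, 0.001], [1.0, 0.002, -0.0], [-0.0, 0.001, -1.0]]
force: [1.5, -0.2, 4.5]
opening: 31.8
grasp_force: 22.4
```

The opening is 31.8 mm, so the cap is gripped and the true tool height is about 33 mm above the state. Grip firmer and lift.

send_rows:
  targets:
    - [[0,0,0,0,240],[0,0,-10,0,240],[0,0,-20,0,240],[0,0,-30,0,240],[0,0,-45,0,240]]
  newtons: 60

```text
clock: 6.28
tool_pos: [559.3, 87.7, 137.2]
ee_rot: [[-0.002, 1.0, -0.003], [1.0, 0.002, -0.0], [-0.0, -0.003, -1.0]]
force: [0.4, 0.3, -1.8]
opening: 30.9
grasp_force: 59.5
```

send_rows:
  targets:
    - [[0,0,-15,0,240],[0,0,-30,0,240],[0,0,-40,0,240],[0,0,-40,0,240],[0,0,-40,0,240]]

```text
clock: 6.7
tool_pos: [560.4, 87.7, 177.7]
ee_rot: [[-0.002, 1.0, 0.001], [1.0, 0.002, -0.0], [-0.0, 0.001, -1.0]]
force: [0.1, -0.0, -1.9]
opening: 30.9
grasp_force: 59.6
```

```bash
python3 - <<'E'
from h import *
from plant import r
o=r.get_obs();s=r.snapshot("side");print(o["tool_pos"].round(1),o["force"].round(1),o["opening"])
q,st=cen(s,"blue",(270,140,305,175));print("cap",q,st)
for z in (98,110,206,216): print(z,proj(s,[(561,88,z)])[0].round(1))
cv2.imwrite("pics/l1.png",cv2.resize(s["frame"][110:230,240:340],(500,600),interpolation=cv2.INTER_CUBIC)[:,:,::-1])
E
```

```text
[560.4  87.7 177.7] [ 0.1 -0.  -1.9] 30.93488121190611
cap [287.16123336 148.41007878] [ 9.33333333  8.66666667 68.16666667]
98 [288.9 183.1]
110 [288.8 179.6]
206 [287.4 150.4]
216 [287.3 147.2]
```

View pics/l1.png

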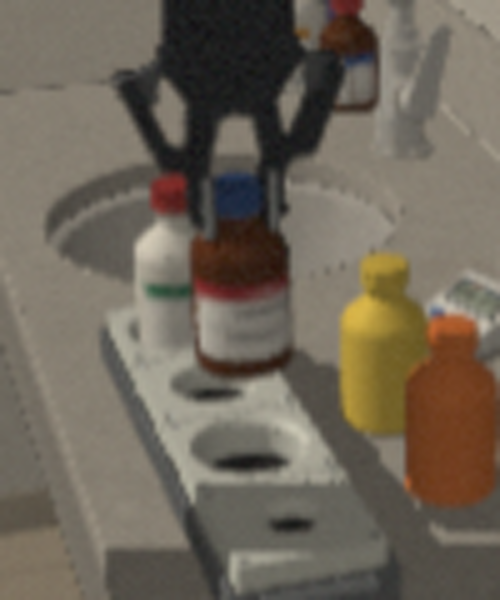

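The bottle hangs upright, cap at px (287,148), lifted 86 mm in the image, matching the 85 mm commanded. The wide bore is now empty. Carry it to the tray.

send_rows:
  targets:
    - [[-38,12,0,0,240],[-76,24,0,0,240],[-114,36,0,0,240],[-152,48,0,0,240],[-190,60,0,0,240]]

```text
clock: 7.17
tool_pos: [620.1, -103.6, 175.7]
ee_rot: [[-0.002, 1.0, -0.003], [1.0, 0.002, 0.001], [0.001, -0.003, -1.0]]
force: [0.7, -0.9, -1.4]
opening: 30.9
grasp_force: 59.6
```

send_rows:
  targets:
    - [[-36,10,0,0,240],[-72,20,0,0,240],[-104,30,0,0,240],[-126,37,0,0,240],[-126,37,0,0,240]]

```text
clock: 7.58
tool_pos: [658.3, -233.9, 174.7]
ee_rot: [[0.003, 1.0, -0.001], [1.0, -0.003, -0.003], [-0.003, -0.001, -1.0]]
force: [0.3, -0.6, -0.9]
opening: 30.4
grasp_force: 59.7
```

send_rows:
  targets:
    - [[0,0,20,0,240],[0,0,40,0,240],[0,0,60,0,240],[0,0,70,0,240],[0,0,70,0,240]]

```text
clock: 8.0
tool_pos: [655.2, -226.5, 103.0]
ee_rot: [[-0.002, 1.0, -0.008], [1.0, 0.002, 0.004], [0.004, -0.008, -1.0]]
force: [-0.4, -0.5, -1.4]
opening: 31.0
grasp_force: 59.7
```

```bash
python3 - <<'E'
from h import *
from plant import r
o=r.get_obs();s=r.snapshot("side");t=r.snapshot("top");print(o["clock"],o["tool_pos"].round(1),o["force"].round(1),o["opening"])
a=cv2.resize(s["frame"][180:290,300:410],(600,600),interpolation=cv2.INTER_CUBIC)
b=cv2.resize(t["frame"][165:245,340:410],(200,229),interpolation=cv2.INTER_CUBIC);im=np.zeros((600,800,3),np.uint8);im[:,:600]=a;im[:229,600:]=b
q,st=cen(s,"blue",(330,190,375,250));print("cap",q,st)
for z in (3,33,126,141,151): print(z,proj(s,[(657,-227,z)])[0].round(1))
cv2.imwrite("pics/p1.png",cv2.convertScaleAbs(im,alpha=1.4)[:,:,::-1])
E
```

```text
8.0 [ 655.2 -226.5  103. ] [-0.4 -0.5 -1.4] 30.964334377420236
cap [359.21721868 218.69169851] [ 10.66666667  12.16666667 109.02777778]
3 [356.6 262.8]
33 [357.2 253.5]
126 [359.1 222.9]
141 [359.5 217.6]
151 [359.7 214. ]
```

View pics/p1.png

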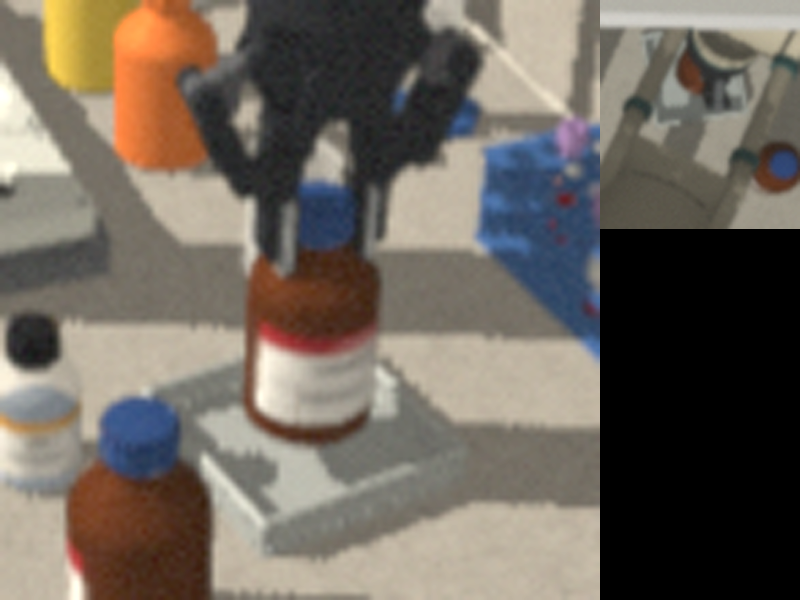

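The bottle hangs over the middle of the tray: cap at (359,219), foot about 28 mm above the floor. Lower in small steps, watching the force.

send_rows:
  targets:
    - [[0,0,7,0,240],[0,0,14,0,240],[0,0,19,0,240],[0,0,19,0,240],[0,0,19,0,240]]

```text
clock: 8.52
tool_pos: [657.6, -228.0, 87.9]
ee_rot: [[-0.002, 1.0, -0.001], [1.0, 0.002, 0.0], [0.0, -0.001, -1.0]]
force: [-1.0, -1.1, -1.6]
opening: 30.5
grasp_force: 59.7
```

send_rows:
  targets:
    - [[0,0,1,0,240],[0,0,2,0,240],[0,0,3,0,240],[0,0,4,0,240],[0,0,4,0,240]]

```text
clock: 8.93
tool_pos: [657.7, -228.1, 84.0]
ee_rot: [[-0.002, 1.0, -0.0], [1.0, 0.002, 0.0], [0.0, -0.0, -1.0]]
force: [0.6, -0.2, -1.8]
opening: 30.7
grasp_force: 59.7
```

send_rows:
  targets:
    - [[0,0,1,0,240],[0,0,2,0,240],[0,0,3,0,240],[0,0,4,0,240],[0,0,4,0,240]]

```text
clock: 9.35
tool_pos: [657.6, -228.0, 79.9]
ee_rot: [[-0.002, 1.0, -0.001], [1.0, 0.002, 0.0], [0.0, -0.001, -1.0]]
force: [0.9, 0.7, -1.9]
opening: 30.5
grasp_force: 59.7
```

send_rows:
  targets:
    - [[0,0,1,0,240],[0,0,1,0,240],[0,0,2,0,240],[0,0,2,0,240],[0,0,2,0,240]]

```text
clock: 9.77
tool_pos: [657.8, -228.1, 78.1]
ee_rot: [[-0.002, 1.0, -0.0], [1.0, 0.002, -0.0], [-0.0, -0.0, -1.0]]
force: [0.5, -0.7, -1.4]
opening: 30.4
grasp_force: 59.7
```

send_rows:
  targets:
    - [[0,0,0.5,0,240],[0,0,1,0,240],[0,0,1,0,240],[0,0,1,0,240],[0,0,1,0,240]]

```text
clock: 10.18
tool_pos: [658.0, -228.2, 77.9]
ee_rot: [[-0.002, 1.0, 0.001], [1.0, 0.002, -0.0], [-0.0, 0.001, -1.0]]
force: [0.1, -0.1, 3.4]
opening: 30.7
grasp_force: 60.3
```

send_rows:
  targets:
    - [[0,0,0.5,0,240],[0,0,1,0,240],[0,0,1,0,240],[0,0,1,0,240],[0,0,1,0,240]]

```text
clock: 10.6
tool_pos: [658.1, -228.2, 77.8]
ee_rot: [[-0.002, 1.0, 0.001], [1.0, 0.002, -0.001], [-0.001, 0.001, -1.0]]
force: [-1.6, 0.3, 7.9]
opening: 30.8
grasp_force: 60.9
```

Contact at 77.9 with 3 to 8 N, exactly where the carrier seat predicted. The height offset is therefore uniform: the brown-bottle grip reading is foot height + 75. Release, rise and go to the new bottle.

send_rows:
  targets:
    - [[0,0,-1,0,150],[0,0,-1,0,80],[0,0,-1,0,0],[0,0,-1,0,0],[0,0,-1,0,0]]

```text
clock: 11.02
tool_pos: [657.7, -228.1, 76.7]
ee_rot: [[-0.002, 1.0, -0.0], [1.0, 0.002, 0.0], [0.0, -0.0, -1.0]]
force: [-0.2, -0.8, 0.4]
opening: 81.3
grasp_force: 0.0
```

send_rows:
  targets:
    - [[0,0,0,0,0],[0,0,-10,0,0],[0,0,-30,0,0],[0,0,-50,0,0],[0,0,-70,0,0]]

```text
clock: 11.43
tool_pos: [657.8, -228.1, 148.5]
ee_rot: [[-0.002, 1.0, -0.0], [1.0, 0.002, -0.0], [-0.0, -0.0, -1.0]]
force: [0.2, -0.7, 0.5]
opening: 85.4
grasp_force: 0.0
```

send_rows:
  targets:
    - [[-20,-28,0,0,0],[-40,-56,0,0,0],[-62,-84,0,0,0],[-82,-110,0,0,0],[-86,-117,0,0,0]]

```text
clock: 11.85
tool_pos: [537.3, -317.2, 148.2]
ee_rot: [[0.001, 1.0, -0.002], [1.0, -0.001, -0.002], [-0.002, -0.002, -1.0]]
force: [-0.3, 0.8, -0.3]
opening: 85.1
grasp_force: 0.0
```

send_rows:
  targets:
    - [[0,0,0,0,0],[0,0,0,0,0],[0,0,0,0,0],[0,0,0,0,0],[0,0,0,0,0]]

```text
clock: 12.27
tool_pos: [542.1, -313.4, 147.1]
ee_rot: [[-0.003, 1.0, 0.0], [1.0, 0.003, 0.0], [0.0, 0.0, -1.0]]
force: [0.2, 0.3, -0.6]
opening: 85.6
grasp_force: 0.0
```

```bash
python3 - <<'E'
from h import *
from plant import r
o=r.get_obs();s=r.snapshot("side");print(o["clock"],o["tool_pos"].round(1),o["force"].round(1),o["opening"])
q,st=cen(s,"blue",(345,210,375,240));print("old cap",q,st,"expect",proj(s,[(657,-227,111)])[0])
q,st=cen(s,"blue",(312,245,342,275));print("new cap",q,st)
cv2.imwrite("pics/n1.png",cv2.convertScaleAbs(cv2.resize(s["frame"][180:310,280:410],(600,600),interpolation=cv2.INTER_CUBIC),alpha=1.4)[:,:,::-1])
E
```

```text
12.2667 [ 542.1 -313.4  147.1] [ 0.2  0.3 -0.6] 85.55954820936968
old cap [358.7638149  227.51692237] [ 13.33333333  12.         130.36111111] expect [358.79954144 228.02961296]
new cap [325.10290676 259.45283496] [ 14.83333333  14.5        174.08333333]
```

View pics/n1.png

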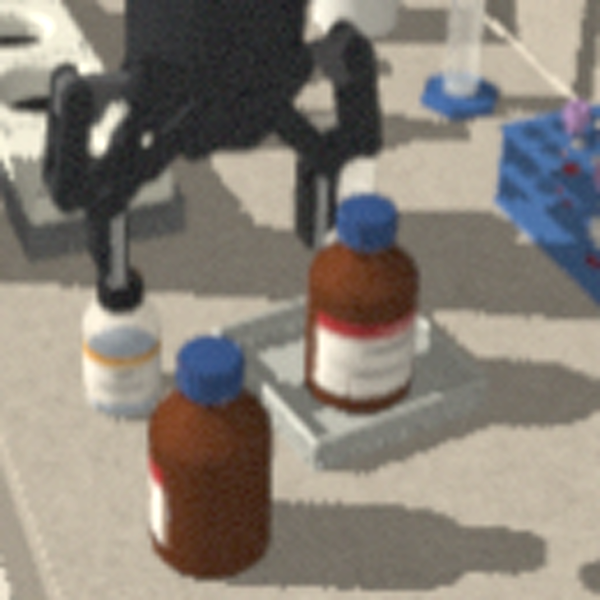

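The old bottle stands upright in the tray (cap 359,228, as expected). The new bottle is untouched below the gripper, cap (325,259). Descend and grip.

send_rows:
  targets:
    - [[-1,-1,20,0,0],[-1,-1,40,0,0],[-1,-1,60,0,0],[-1,-1,72,0,0],[-1,-1,72,0,0]]

```text
clock: 12.73
tool_pos: [538.6, -313.4, 72.0]
ee_rot: [[-0.003, 1.0, -0.005], [1.0, 0.003, 0.004], [0.004, -0.005, -1.0]]
force: [-1.1, 0.7, 0.3]
opening: 85.5
grasp_force: 0.0
```

send_rows:
  targets:
    - [[0,0,0,0,100],[0,0,0,0,150],[0,0,0,0,200],[0,0,0,0,240],[0,0,0,0,240]]

```text
clock: 13.15
tool_pos: [540.9, -315.8, 76.5]
ee_rot: [[-0.002, 1.0, 0.002], [1.0, 0.002, -0.001], [-0.001, 0.002, -1.0]]
force: [-0.3, 0.1, 1.8]
opening: 30.8
grasp_force: 59.1
```

send_rows:
  targets:
    - [[0,0,0,0,240],[0,0,0,0,240],[0,0,0,0,240],[0,0,0,0,240],[0,0,0,0,240]]

```text
clock: 13.57
tool_pos: [540.8, -315.8, 76.5]
ee_rot: [[-0.002, 1.0, 0.002], [1.0, 0.002, -0.001], [-0.001, 0.002, -1.0]]
force: [0.8, 1.0, 6.3]
opening: 30.8
grasp_force: 59.3
```

send_rows:
  targets:
    - [[0,0,-15,0,240],[0,0,-40,0,240],[0,0,-70,0,240],[0,0,-95,0,240],[0,0,-105,0,240]]

```text
clock: 13.98
tool_pos: [541.0, -316.3, 183.5]
ee_rot: [[-0.002, 1.0, 0.004], [1.0, 0.002, -0.003], [-0.003, 0.004, -1.0]]
force: [1.1, -0.4, -2.0]
opening: 30.8
grasp_force: 59.8
```

send_rows:
  targets:
    - [[30,2,0,0,240],[68,4,0,0,240],[106,6,0,0,240],[144,8,0,0,240],[182,10,0,0,240]]

```text
clock: 14.4
tool_pos: [548.4, -131.5, 178.7]
ee_rot: [[-0.001, 1.0, -0.003], [1.0, 0.001, 0.001], [0.001, -0.003, -1.0]]
force: [0.1, 0.6, -1.5]
opening: 30.6
grasp_force: 59.9
```

send_rows:
  targets:
    - [[38,2,0,0,240],[76,4,0,0,240],[114,6,0,0,240],[152,8,0,0,240],[190,9,0,0,240]]

```text
clock: 14.82
tool_pos: [557.2, 58.5, 178.8]
ee_rot: [[-0.002, 1.0, -0.002], [1.0, 0.002, -0.0], [-0.0, -0.002, -1.0]]
force: [0.8, 0.4, -2.6]
opening: 30.6
grasp_force: 59.9
```

send_rows:
  targets:
    - [[18,0,0,0,240],[32,0,0,0,240],[32,0,0,0,240],[32,0,0,0,240],[32,0,0,0,240]]

```text
clock: 15.23
tool_pos: [558.1, 87.4, 179.7]
ee_rot: [[-0.001, 1.0, -0.001], [1.0, 0.001, -0.001], [-0.001, -0.001, -1.0]]
force: [-0.3, -0.6, -2.6]
opening: 30.9
grasp_force: 59.9
```

```bash
python3 - <<'E'
from h import *
from plant import r
o=r.get_obs();s=r.snapshot("side");print(o["clock"],o["tool_pos"].round(1),o["force"].round(1),o["opening"])
q,st=cen(s,"blue",(270,125,305,175));print("cap",q,st)
for z in (206,213,220): print(z,proj(s,[(560,88,z)])[0].round(1))
E
```

```text
15.2333 [558.1  87.4 179.7] [-0.3 -0.6 -2.6] 30.904730095403536
cap [286.46704158 148.3971711 ] [ 9.33333333  8.5        67.91666667]
206 [287.1 150.4]
213 [287.  148.2]
220 [286.9 145.9]
```

send_rows:
  targets:
    - [[1,1,15,0,240],[1,2,30,0,240],[1,2,45,0,240],[1,2,52,0,240],[1,2,52,0,240]]

```text
clock: 15.7
tool_pos: [558.9, 88.3, 126.3]
ee_rot: [[0.0, 1.0, -0.004], [1.0, -0.0, -0.001], [-0.001, -0.004, -1.0]]
force: [0.3, -0.0, -1.2]
opening: 30.4
grasp_force: 59.8
```

send_rows:
  targets:
    - [[0,0,3,0,240],[0,0,6,0,240],[0,0,9,0,240],[0,0,12,0,240],[0,0,12,0,240]]

```text
clock: 16.12
tool_pos: [560.0, 89.7, 115.9]
ee_rot: [[-0.002, 1.0, -0.001], [1.0, 0.002, -0.0], [-0.0, -0.001, -1.0]]
force: [-0.5, 0.1, -2.4]
opening: 30.9
grasp_force: 59.8
```

send_rows:
  targets:
    - [[0,0,3,0,240],[0,0,6,0,240],[0,0,9,0,240],[0,0,12,0,240],[0,0,12,0,240]]

```text
clock: 16.53
tool_pos: [559.7, 89.7, 103.4]
ee_rot: [[-0.002, 1.0, -0.001], [1.0, 0.002, -0.0], [-0.0, -0.001, -1.0]]
force: [-0.0, 0.4, -1.9]
opening: 30.4
grasp_force: 59.8
```

send_rows:
  targets:
    - [[0,0,3,0,240],[0,0,6,0,240],[0,0,8,0,240],[0,0,8,0,240],[0,0,8,0,240]]

```text
clock: 16.95
tool_pos: [560.2, 89.7, 96.0]
ee_rot: [[-0.002, 1.0, -0.0], [1.0, 0.002, -0.0], [-0.0, -0.0, -1.0]]
force: [-0.5, -0.5, -1.4]
opening: 30.5
grasp_force: 59.8
```

send_rows:
  targets:
    - [[0,0,0.5,0,240],[0,0,1,0,240],[0,0,1.5,0,240],[0,0,1.5,0,240],[0,0,1.5,0,240]]

```text
clock: 17.37
tool_pos: [560.3, 89.7, 94.7]
ee_rot: [[-0.002, 1.0, 0.0], [1.0, 0.002, -0.0], [-0.0, 0.0, -1.0]]
force: [0.6, -0.2, -2.1]
opening: 30.6
grasp_force: 59.8
```

send_rows:
  targets:
    - [[0,0,0.5,0,240],[0,0,1,0,240],[0,0,1.5,0,240],[0,0,1.5,0,240],[0,0,1.5,0,240]]

```text
clock: 17.78
tool_pos: [560.6, 89.8, 94.4]
ee_rot: [[-0.002, 1.0, 0.001], [1.0, 0.002, 0.0], [0.0, 0.001, -1.0]]
force: [-1.6, -0.1, 5.9]
opening: 30.3
grasp_force: 60.9
```

The new bottle is seated: contact at 94.4, 18 mm above its worktop grip, as it should be. Release and go to the small bottle.

send_rows:
  targets:
    - [[0,0,-1,0,150],[0,0,-1,0,80],[0,0,-1,0,0],[0,0,-1,0,0],[0,0,-1,0,0]]

```text
clock: 18.2
tool_pos: [560.3, 89.7, 94.0]
ee_rot: [[-0.002, 1.0, -0.0], [1.0, 0.002, -0.0], [-0.0, -0.0, -1.0]]
force: [-0.5, 0.3, -0.2]
opening: 81.4
grasp_force: 0.0
```

send_rows:
  targets:
    - [[0,0,0,0,0],[0,0,-10,0,0],[0,0,-30,0,0],[0,0,-50,0,0],[0,0,-70,0,0]]

```text
clock: 18.62
tool_pos: [560.2, 89.7, 165.5]
ee_rot: [[-0.002, 1.0, -0.0], [1.0, 0.002, -0.0], [-0.0, -0.0, -1.0]]
force: [0.4, -0.9, -0.4]
opening: 85.3
grasp_force: 0.0
```

send_rows:
  targets:
    - [[-30,-3,0,0,0],[-65,-6,0,0,0],[-100,-10,0,0,0],[-135,-13,0,0,0],[-170,-17,0,0,0]]

```text
clock: 19.03
tool_pos: [543.5, -81.7, 165.2]
ee_rot: [[-0.002, 1.0, 0.001], [1.0, 0.002, -0.0], [-0.0, 0.001, -1.0]]
force: [0.5, 0.2, -0.7]
opening: 85.5
grasp_force: 0.0
```

send_rows:
  targets:
    - [[-35,-3,0,0,0],[-70,-6,0,0,0],[-100,-9,0,0,0],[-112,-11,0,0,0],[-112,-11,0,0,0]]

```text
clock: 19.45
tool_pos: [532.6, -195.1, 164.7]
ee_rot: [[0.002, 1.0, 0.001], [1.0, -0.002, -0.001], [-0.001, 0.001, -1.0]]
force: [-0.5, 0.3, 0.2]
opening: 85.6
grasp_force: 0.0
```

send_rows:
  targets:
    - [[0,0,0,0,0],[0,0,0,0,0],[0,0,0,0,0],[0,0,0,0,0],[0,0,0,0,0]]

```text
clock: 19.87
tool_pos: [532.9, -191.1, 164.3]
ee_rot: [[-0.003, 1.0, 0.0], [1.0, 0.003, 0.0], [0.0, 0.0, -1.0]]
force: [-0.4, -0.5, 0.5]
opening: 85.3
grasp_force: 0.0
```

```bash
python3 - <<'E'
from h import *
from plant import r
o=r.get_obs();s=r.snapshot("side");print(o["clock"],o["tool_pos"].round(1),o["force"].round(1),o["opening"])
q,st=cen(s,"blue",(278,163,300,184));print("new cap",q,st,"old was 287.9 174.6")
q,st=cen(s,"red",(266,144,284,156));print("buf",q,"was 273.9 148.4")
q,st=cen(s,"dark",(298,234,314,248));print("sb",q,st,"was 305.7 242")
cv2.imwrite("pics/n2.png",cv2.convertScaleAbs(cv2.resize(s["frame"][130:280,250:390],(560,600),interpolation=cv2.INTER_CUBIC),alpha=1.4)[:,:,::-1])
E
```

```text
19.8667 [ 532.9 -191.1  164.3] [-0.4 -0.5  0.5] 85.27634272784442
new cap [284.99833333 172.80361111] [ 4.5         6.33333333 16.66666667] old was 287.9 174.6
buf [273.86856984 148.36267718] was 273.9 148.4
sb [305.67023256 242.04139535] [ 8.5         8.33333333 59.72222222] was 305.7 242
```

View pics/n2.png

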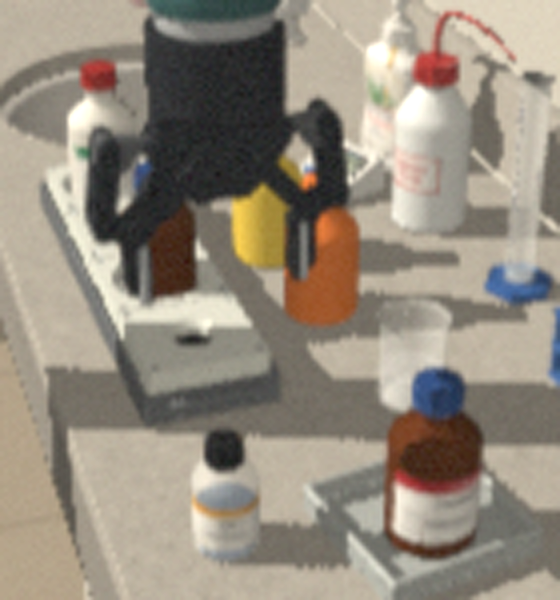

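The new bottle stands upright in the carrier (partly hidden) and the white bottle is unmoved. The small bottle, cap (306,242), is below the gripper. Descend and grip its cap.

send_rows:
  targets:
    - [[-1,-1,30,0,0],[-1,-1,60,0,0],[-1,-1,85,0,0],[-1,-1,105,0,0],[-1,-1,112,0,0]]

```text
clock: 20.33
tool_pos: [529.7, -191.9, 49.2]
ee_rot: [[-0.002, 1.0, -0.005], [1.0, 0.002, 0.003], [0.003, -0.005, -1.0]]
force: [-0.2, 0.0, -0.3]
opening: 84.8
grasp_force: 0.0
```

send_rows:
  targets:
    - [[0,0,0,0,0],[0,0,0,0,100],[0,0,0,0,150],[0,0,0,0,200],[0,0,0,0,240]]
  newtons: 45

```text
clock: 20.75
tool_pos: [532.6, -193.7, 53.6]
ee_rot: [[-0.002, 1.0, 0.002], [1.0, 0.002, -0.001], [-0.001, 0.002, -1.0]]
force: [-0.0, -0.1, -0.3]
opening: 38.9
grasp_force: 0.0
```

send_rows:
  targets:
    - [[0,0,0,0,245],[0,0,0,0,245],[0,0,0,0,245],[0,0,0,0,245],[0,0,0,0,245]]

```text
clock: 21.17
tool_pos: [532.5, -193.7, 53.3]
ee_rot: [[-0.002, 1.0, 0.002], [1.0, 0.002, -0.001], [-0.001, 0.002, -1.0]]
force: [-0.2, 0.2, 5.7]
opening: 23.2
grasp_force: 44.1
```

Gripped, opening 23 mm. Lift high enough to pass over the new bottle (136 mm) and go to the medium bore.

send_rows:
  targets:
    - [[0,0,-15,0,245],[0,0,-50,0,245],[0,0,-90,0,245],[0,0,-130,0,245],[0,0,-160,0,245]]

```text
clock: 21.58
tool_pos: [532.1, -193.6, 215.2]
ee_rot: [[-0.002, 1.0, 0.002], [1.0, 0.002, -0.001], [-0.001, 0.002, -1.0]]
force: [1.0, -0.8, -1.1]
opening: 23.5
grasp_force: 44.3
```

send_rows:
  targets:
    - [[30,2,0,0,245],[68,4,0,0,245],[106,7,0,0,245],[144,10,0,0,245],[182,13,0,0,245]]

```text
clock: 22.0
tool_pos: [543.8, -9.8, 211.9]
ee_rot: [[-0.001, 1.0, -0.001], [1.0, 0.001, 0.0], [0.0, -0.001, -1.0]]
force: [1.5, 0.1, -0.7]
opening: 23.0
grasp_force: 44.5
```

send_rows:
  targets:
    - [[38,3,0,0,245],[76,6,0,0,245],[114,8,0,0,245],[150,10,0,0,245],[180,13,0,0,245]]

```text
clock: 22.42
tool_pos: [556.2, 171.3, 211.7]
ee_rot: [[-0.003, 1.0, -0.001], [1.0, 0.003, 0.0], [0.0, -0.001, -1.0]]
force: [0.4, 0.3, -1.2]
opening: 22.7
grasp_force: 44.5
```

send_rows:
  targets:
    - [[12,0,0,0,245],[12,0,0,0,245],[12,0,0,0,245],[12,0,0,0,245],[12,0,0,0,245]]

```text
clock: 22.83
tool_pos: [557.0, 179.2, 212.0]
ee_rot: [[-0.0, 1.0, -0.0], [1.0, 0.0, -0.001], [-0.001, -0.0, -1.0]]
force: [0.4, -0.2, -2.2]
opening: 22.9
grasp_force: 44.5
```

```bash
python3 - <<'E'
from h import *
from plant import r
o=r.get_obs();s=r.snapshot("side");print(o["clock"],o["tool_pos"].round(1),o["force"].round(1),o["opening"])
q,st=cen(s,"blue",(278,163,300,184));print("new cap",q,st,"old was 287.9 174.6")
q,st=cen(s,"dark",(268,115,292,140));print("sb",q,st,[proj(s,[(558.3,181.8,z)])[0].round(1).tolist() for z in (160,220,240)])
cv2.imwrite("pics/m1.png",cv2.convertScaleAbs(cv2.resize(s["frame"][100:230,240:350],(508,600),interpolation=cv2.INTER_CUBIC),alpha=1.4)[:,:,::-1])
E
```

```text
22.8333 [557.  179.2 212. ] [ 0.4 -0.2 -2.2] 22.94962699715965
new cap [287.88010101 174.16333333] [ 9.66666667  8.16666667 68.75      ] old was 287.9 174.6
sb [283.67208598 123.73474564] [ 16.33333333  20.83333333 126.86111111] [[280.2, 153.6], [279.2, 135.8], [278.8, 129.6]]
```

View pics/m1.png

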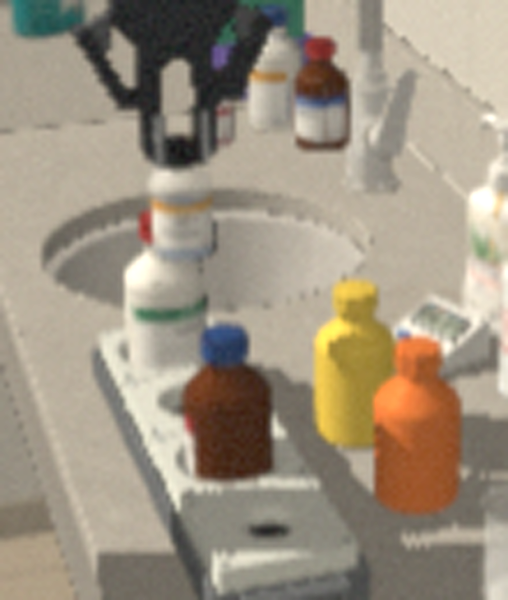

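The small bottle hangs upright over the medium bore, its foot near (280,154). The new brown bottle sits in the wide bore exactly where the old one was, cap (288,174). Lower it.

send_rows:
  targets:
    - [[1,1,25,0,245],[1,1,55,0,245],[1,1,82,0,245],[1,1,100,0,245],[1,1,108,0,245]]

```text
clock: 23.3
tool_pos: [556.2, 180.0, 101.3]
ee_rot: [[0.0, 1.0, -0.005], [1.0, -0.0, -0.001], [-0.001, -0.005, -1.0]]
force: [-1.0, 0.8, -1.3]
opening: 23.2
grasp_force: 44.5
```

send_rows:
  targets:
    - [[0,0,0,0,245],[0,0,3,0,245],[0,0,6,0,245],[0,0,9,0,245],[0,0,9,0,245]]

```text
clock: 23.72
tool_pos: [558.4, 181.7, 95.7]
ee_rot: [[-0.002, 1.0, 0.001], [1.0, 0.002, 0.0], [0.0, 0.001, -1.0]]
force: [-0.3, -0.2, -1.9]
opening: 23.3
grasp_force: 44.5
```

send_rows:
  targets:
    - [[0,0,3,0,245],[0,0,6,0,245],[0,0,9,0,245],[0,0,12,0,245],[0,0,12,0,245]]

```text
clock: 24.13
tool_pos: [557.5, 181.6, 82.4]
ee_rot: [[-0.002, 1.0, -0.001], [1.0, 0.002, -0.0], [-0.0, -0.001, -1.0]]
force: [0.7, -0.4, -0.6]
opening: 23.4
grasp_force: 44.5
```

send_rows:
  targets:
    - [[-1,0,1,0,245],[-1,0,2,0,245],[-1,0,3,0,245],[-1,0,3,0,245],[-1,0,3,0,245]]

```text
clock: 24.55
tool_pos: [558.1, 180.7, 80.2]
ee_rot: [[-0.002, 1.0, 0.0], [1.0, 0.002, -0.0], [-0.0, 0.0, -1.0]]
force: [-0.2, -0.2, -0.4]
opening: 23.2
grasp_force: 44.5
```

send_rows:
  targets:
    - [[0,0,0.5,0,245],[0,0,1,0,245],[0,0,1.5,0,245],[0,0,1.5,0,245],[0,0,1.5,0,245]]

```text
clock: 24.97
tool_pos: [558.4, 180.8, 79.3]
ee_rot: [[-0.002, 1.0, 0.001], [1.0, 0.002, 0.0], [0.0, 0.001, -1.0]]
force: [-1.4, 0.4, 3.5]
opening: 23.1
grasp_force: 45.0
```

The small bottle is seated at 79.3, as predicted. Release and go to the vial. Meanwhile I compute the tip height from the earlier picture.

send_rows:
  targets:
    - [[0,0,-1,0,150],[0,0,-1,0,80],[0,0,-1,0,0],[0,0,-1,0,0],[0,0,-1,0,0]]

```text
clock: 25.38
tool_pos: [558.0, 180.7, 79.4]
ee_rot: [[-0.002, 1.0, -0.0], [1.0, 0.002, -0.0], [-0.0, -0.0, -1.0]]
force: [-0.6, -0.1, 0.1]
opening: 81.3
grasp_force: 0.0
```

send_rows:
  targets:
    - [[0,0,0,0,0],[0,0,-20,0,0],[0,0,-45,0,0],[0,0,-75,0,0],[0,0,-100,0,0]]

```text
clock: 25.8
tool_pos: [558.2, 180.7, 181.1]
ee_rot: [[-0.002, 1.0, 0.0], [1.0, 0.002, -0.0], [-0.0, 0.0, -1.0]]
force: [0.4, -0.5, 0.2]
opening: 85.1
grasp_force: 0.0
```

send_rows:
  targets:
    - [[-30,-1,0,0,0],[-68,-3,0,0,0],[-106,-5,0,0,0],[-144,-7,0,0,0],[-182,-10,0,0,0]]

```text
clock: 26.22
tool_pos: [548.2, -2.8, 179.8]
ee_rot: [[-0.002, 1.0, 0.001], [1.0, 0.002, -0.0], [-0.0, 0.001, -1.0]]
force: [0.3, -0.5, 0.5]
opening: 85.2
grasp_force: 0.0
```

send_rows:
  targets:
    - [[-38,-2,0,0,0],[-76,-4,0,0,0],[-114,-7,0,0,0],[-152,-10,0,0,0],[-190,-12,0,0,0]]

```text
clock: 26.63
tool_pos: [536.1, -193.1, 179.8]
ee_rot: [[-0.002, 1.0, 0.0], [1.0, 0.002, 0.0], [0.0, 0.0, -1.0]]
force: [-0.1, 0.4, -0.5]
opening: 85.4
grasp_force: 0.0
```

send_rows:
  targets:
    - [[-38,-2,0,0,0],[-76,-4,0,0,0],[-114,-7,0,0,0],[-152,-10,0,0,0],[-190,-12,0,0,0]]

```text
clock: 27.05
tool_pos: [524.4, -383.2, 179.6]
ee_rot: [[-0.001, 1.0, -0.0], [1.0, 0.001, 0.0], [0.0, -0.0, -1.0]]
force: [0.8, 0.9, -0.3]
opening: 85.5
grasp_force: 0.0
```

send_rows:
  targets:
    - [[-35,-2,0,0,0],[-64,-4,0,0,0],[-64,-4,0,0,0],[-64,-4,0,0,0],[-64,-4,0,0,0]]

```text
clock: 27.47
tool_pos: [521.0, -444.6, 179.3]
ee_rot: [[-0.001, 1.0, -0.001], [1.0, 0.001, 0.002], [0.002, -0.001, -1.0]]
force: [0.9, -0.3, 0.0]
opening: 85.2
grasp_force: 0.0
```

```bash
python3 - <<'E'
from h import *
from plant import r
o=r.get_obs();s=r.snapshot("side");print(o["clock"],o["tool_pos"].round(1),o["force"].round(1),o["opening"])
pickle.dump(s,open("v.pkl","wb"))
for x,px in ((494,(306,241.8)),(590,(348.9,232))):
    print("n1 tip",[(z,proj(s,[(x,-313.4,z)])[0].round(1).tolist()) for z in (135,150,165)],px)
q,st=cen(s,"dark",(272,160,288,178));print("sb",q,st,[proj(s,[(558.3,181.8,z)])[0].round(1).tolist() for z in (100,)])
q,st=cen(s,"white",(328,322,350,352));print("vial",q,st)
x,y,z=o["tool_pos"];print("tips",[(k,proj(s,[(x-48,y,z+k),(x+48,y,z+k)]).round(1).tolist()) for k in (-12,0,20)])
cv2.imwrite("pics/v1.png",cv2.convertScaleAbs(cv2.resize(s["frame"][150:370,240:420],(490,600),interpolation=cv2.INTER_CUBIC),alpha=1.4)[:,:,::-1])
E
```

```text
27.4667 [ 521.  -444.6  179.3] [ 0.9 -0.3  0. ] 85.24646271318937
n1 tip [(135, [304.2, 254.2]), (150, [304.1, 248.4]), (165, [303.9, 242.5])] (306, 241.8)
n1 tip [(135, [347.0, 245.4]), (150, [347.2, 239.8]), (165, [347.5, 234.0])] (348.9, 232)
sb [280.6464372  170.35552536] [ 6.16666667  6.33333333 30.66666667] [[281.2, 170.5]]
vial [337.26506849 330.49328767] [ 8.66666667  8.83333333 50.69444444]
tips [(-12, [[313.4, 286.2], [364.1, 274.4]]), (0, [[313.3, 280.9], [364.5, 269.3]]), (20, [[313.2, 272.0], [365.2, 260.5]])]
```

View pics/v1.png

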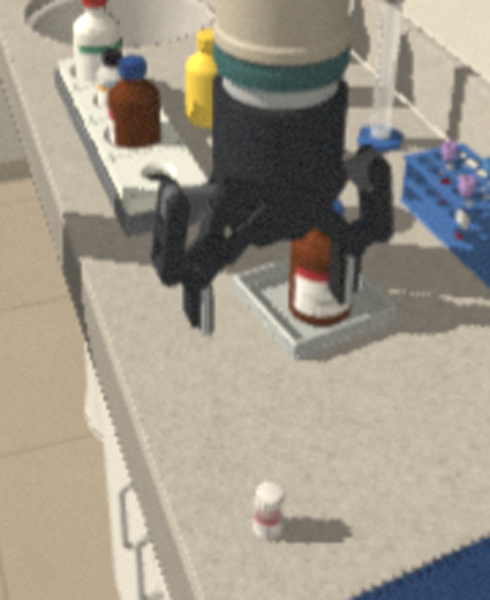

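The vial stands at (337,330) below the gripper. The small and brown bottles stand in the carrier as expected (small cap 281,170). The tips are at state z + 20 when open (about +10 when closed), so I grip the vial cap at state z ≈ 15.

send_rows:
  targets:
    - [[-1,-1,35,0,0],[-1,-1,70,0,0],[-1,-1,100,0,0],[-1,-1,125,0,0],[-1,-1,140,0,0]]

```text
clock: 27.93
tool_pos: [519.2, -442.8, 36.8]
ee_rot: [[-0.004, 1.0, -0.003], [1.0, 0.004, 0.004], [0.004, -0.003, -1.0]]
force: [-0.3, -0.3, -0.0]
opening: 85.5
grasp_force: 0.0
```

send_rows:
  targets:
    - [[0,0,5,0,0],[0,0,12,0,0],[0,0,19,0,0],[0,0,24,0,0],[0,0,24,0,0]]

```text
clock: 28.35
tool_pos: [520.3, -446.0, 15.6]
ee_rot: [[-0.002, 1.0, -0.0], [1.0, 0.002, 0.0], [0.0, -0.0, -1.0]]
force: [-0.4, 0.6, -0.5]
opening: 85.4
grasp_force: 0.0
```

send_rows:
  targets:
    - [[0,0,0,0,100],[0,0,0,0,150],[0,0,0,0,200],[0,0,0,0,245],[0,0,0,0,245]]
  newtons: 30

```text
clock: 28.77
tool_pos: [520.3, -446.6, 16.1]
ee_rot: [[-0.002, 1.0, 0.001], [1.0, 0.002, -0.001], [-0.001, 0.001, -1.0]]
force: [-0.4, 0.3, 0.5]
opening: 25.2
grasp_force: 0.0
```

send_rows:
  targets:
    - [[0,0,0,0,245],[0,0,0,0,245],[0,0,0,0,245],[0,0,0,0,245],[0,0,0,0,245]]

```text
clock: 29.18
tool_pos: [520.4, -446.6, 16.0]
ee_rot: [[-0.002, 1.0, 0.0], [1.0, 0.002, -0.001], [-0.001, 0.0, -1.0]]
force: [-0.0, -0.1, 2.4]
opening: 19.5
grasp_force: 29.3
```

Gripped by the cap, opening 19.5 mm. Lift and carry to the small bore.

send_rows:
  targets:
    - [[0,0,-10,0,245],[0,0,-35,0,245],[0,0,-70,0,245],[0,0,-95,0,245],[0,0,-110,0,245]]

```text
clock: 29.6
tool_pos: [521.2, -447.4, 129.8]
ee_rot: [[-0.002, 1.0, 0.003], [1.0, 0.002, -0.004], [-0.004, 0.003, -1.0]]
force: [0.6, -1.9, 0.0]
opening: 19.5
grasp_force: 29.4
```

send_rows:
  targets:
    - [[30,3,0,0,245],[68,6,0,0,245],[106,10,0,0,245],[144,13,0,0,245],[182,17,0,0,245]]

```text
clock: 30.02
tool_pos: [536.3, -262.6, 126.1]
ee_rot: [[-0.001, 1.0, -0.0], [1.0, 0.001, 0.0], [0.0, -0.0, -1.0]]
force: [0.8, -0.0, -0.7]
opening: 19.7
grasp_force: 29.4
```

send_rows:
  targets:
    - [[38,3,0,0,245],[76,7,0,0,245],[114,10,0,0,245],[152,14,0,0,245],[190,17,0,0,245]]

```text
clock: 30.43
tool_pos: [553.4, -72.5, 126.2]
ee_rot: [[-0.002, 1.0, 0.0], [1.0, 0.002, -0.0], [-0.0, 0.0, -1.0]]
force: [0.5, -0.2, 0.4]
opening: 19.6
grasp_force: 29.4
```

send_rows:
  targets:
    - [[30,3,0,0,245],[55,6,0,0,245],[71,7,0,0,245],[71,7,0,0,245],[71,7,0,0,245]]

```text
clock: 30.85
tool_pos: [560.3, -2.7, 126.0]
ee_rot: [[-0.004, 1.0, 0.0], [1.0, 0.004, -0.001], [-0.001, 0.0, -1.0]]
force: [0.0, -0.7, -0.4]
opening: 19.8
grasp_force: 29.4
```

send_rows:
  targets:
    - [[0,0,10,0,245],[0,0,25,0,245],[0,0,35,0,245],[0,0,40,0,245],[0,0,40,0,245]]

```text
clock: 31.27
tool_pos: [559.1, -4.1, 83.9]
ee_rot: [[-0.0, 1.0, -0.004], [1.0, 0.0, 0.0], [0.0, -0.004, -1.0]]
force: [0.0, 0.2, -0.2]
opening: 20.1
grasp_force: 29.4
```

send_rows:
  targets:
    - [[0,0,0,0,245],[0,0,0,0,245],[0,0,0,0,245],[0,0,0,0,245],[0,0,0,0,245]]

```text
clock: 31.68
tool_pos: [560.8, -3.4, 86.2]
ee_rot: [[-0.002, 1.0, 0.001], [1.0, 0.002, -0.0], [-0.0, 0.001, -1.0]]
force: [0.3, 0.7, -1.3]
opening: 19.5
grasp_force: 29.4
```

send_rows:
  targets:
    - [[0,0,6,0,245],[0,0,12,0,245],[0,0,18,0,245],[0,0,24,0,245],[0,0,24,0,245]]

```text
clock: 32.1
tool_pos: [559.1, -3.1, 59.9]
ee_rot: [[-0.002, 1.0, -0.003], [1.0, 0.002, 0.0], [0.0, -0.003, -1.0]]
force: [-0.1, 1.3, -0.1]
opening: 20.1
grasp_force: 29.4
```

send_rows:
  targets:
    - [[0,0,3,0,245],[0,0,6,0,245],[0,0,9,0,245],[0,0,11,0,245],[0,0,11,0,245]]

```text
clock: 32.52
tool_pos: [560.1, -3.3, 50.3]
ee_rot: [[-0.002, 1.0, -0.001], [1.0, 0.002, 0.0], [0.0, -0.001, -1.0]]
force: [0.2, 0.8, -0.4]
opening: 19.9
grasp_force: 29.4
```

send_rows:
  targets:
    - [[0,0,0.5,0,245],[0,0,1,0,245],[0,0,1,0,245],[0,0,1,0,245],[0,0,1,0,245]]

```text
clock: 32.93
tool_pos: [560.5, -3.3, 49.8]
ee_rot: [[-0.002, 1.0, 0.0], [1.0, 0.002, -0.0], [-0.0, 0.0, -1.0]]
force: [-0.2, 1.1, -0.3]
opening: 19.6
grasp_force: 29.4
```

send_rows:
  targets:
    - [[0,0,0.5,0,245],[0,0,1,0,245],[0,0,1.5,0,245],[0,0,1.5,0,245],[0,0,1.5,0,245]]

```text
clock: 33.35
tool_pos: [560.7, -3.4, 48.9]
ee_rot: [[-0.002, 1.0, 0.001], [1.0, 0.002, -0.0], [-0.0, 0.001, -1.0]]
force: [-0.1, 0.5, 4.6]
opening: 19.9
grasp_force: 29.8
```

Seated at 48.9 (expected 49). Release, rise, draw back and check everything in both views.

send_rows:
  targets:
    - [[0,0,-0.5,0,150],[0,0,-0.5,0,80],[0,0,-0.5,0,0],[0,0,-0.5,0,0],[0,0,-0.5,0,0]]

```text
clock: 33.77
tool_pos: [560.3, -3.3, 48.4]
ee_rot: [[-0.002, 1.0, -0.0], [1.0, 0.002, 0.0], [0.0, -0.0, -1.0]]
force: [0.7, 0.8, 0.4]
opening: 78.6
grasp_force: 0.0
```

send_rows:
  targets:
    - [[0,0,0,0,0],[0,0,-15,0,0],[0,0,-50,0,0],[0,0,-85,0,0],[0,0,-120,0,0]]

```text
clock: 34.18
tool_pos: [559.9, -3.2, 169.6]
ee_rot: [[-0.002, 1.0, -0.001], [1.0, 0.002, 0.0], [0.0, -0.001, -1.0]]
force: [1.3, -1.0, -0.7]
opening: 85.4
grasp_force: 0.0
```

send_rows:
  targets:
    - [[0,-30,-10,0,0],[0,-65,-20,0,0],[0,-100,-30,0,0],[0,-135,-40,0,0],[0,-165,-50,0,0]]

```text
clock: 34.6
tool_pos: [392.7, -3.3, 218.8]
ee_rot: [[-0.002, 1.0, -0.001], [1.0, 0.002, 0.0], [0.0, -0.001, -1.0]]
force: [-0.7, 0.6, 0.6]
opening: 85.2
grasp_force: 0.0
```

send_rows:
  targets:
    - [[0,-30,0,0,0],[0,-60,0,0,0],[0,-60,0,0,0],[0,-60,0,0,0],[0,-60,0,0,0]]

```text
clock: 35.02
tool_pos: [336.2, -3.8, 219.1]
ee_rot: [[-0.002, 1.0, 0.002], [1.0, 0.002, -0.0], [-0.0, 0.002, -1.0]]
force: [-0.4, 0.5, -0.2]
opening: 85.4
grasp_force: 0.0
```

```bash
python3 - <<'E'
from h import *
from plant import r
o=r.get_obs();s=r.snapshot("side");t=r.snapshot("top");print(o["clock"],o["tool_pos"].round(1),o["force"].round(1),o["opening"])
for n,k,bt,bs,z0 in [("old","blue",(362,175,386,200),(345,215,375,240),"657,-227"),("new","blue",(270,204,296,224),(278,165,300,184),"560,90"),("sb","dark",(245,207,260,220),(272,162,288,178),"558,182"),("buf","red",(214,204,236,224),(266,144,284,156),"557.6 274.4")]:
    p,_=cen(t,k,bt);q,_=cen(s,k,bs);P,e=tri(t,p,s,q);print(n,p.round(1),q.round(1),P.round(1),e.round(1),"want",z0)
print("vial expect side",proj(s,[(561,-3,z) for z in (44,73)]).round(1).tolist(),"top",proj(t,[(561,-3,73)]).round(1).tolist())
a=cv2.resize(s["frame"][130:270,245:385],(500,500),interpolation=cv2.INTER_CUBIC);b=cv2.resize(t["frame"][170:240,215:335],(300,175),interpolation=cv2.INTER_CUBIC)
im=np.zeros((500,800,3),np.uint8);im[:,:500]=a;im[:175,500:]=b;cv2.imwrite("pics/end.png",cv2.convertScaleAbs(im,alpha=1.4)[:,:,::-1])
E
```

```text
35.0167 [336.2  -3.8 219.1] [-0.4  0.5 -0.2] 85.36299118973334
old [377.3 185.7] [358.8 227.7] [ 657.2 -227.1  112. ] 0.7 want 657,-227
new [277.9 212.3] [287.8 174.1] [561.   92.4 126.9] 2.4 want 560,90
sb [251.5 213.4] [280.6 170.4] [557.8 181.7 100.7] 2.3 want 558,182
buf [220.3 211.6] [273.9 148.4] [557.6 274.4 143.7] 2.5 want 557.6 274.4
vial expect side [[297.3, 212.6], [297.0, 204.1]] top [[308.2, 214.7]]
```

View pics/end.png

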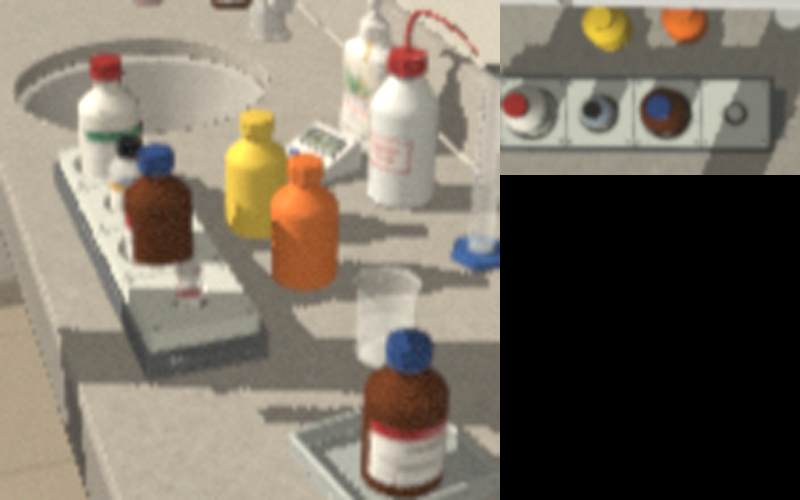

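All four stand upright in their places: old in the tray, new in the wide bore, the small bottle in the medium bore and the vial at (297,208) in the small bore. The white bottle (274,148) is unmoved and the beaker still stands. Hand in.

```bash
python3 -c "
from plant import r
print(r.close_job())"
```

```text
the job is handed in; nothing more can be done
None
```

The changeover is finished and handed in at about 35 s: the used brown bottle is in the spill tray, the new one, the small bottle and the vial are upright in their bores, and the white bottle and beaker look undisturbed in the final pictures (no verdict was returned).

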